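# Rock the battery pack into the portable meter

## Robot

A 6-joint arm with a two-finger parallel gripper is mounted at the origin on a cart in front of the work surface, level with it; the furniture and walls round the work are solid. World frame = base frame: x ahead of the robot, y to its left, z up, the work surface at z = 0. Lengths are in m, angles in rad, forces in N, time in s.
With the tool pointing down it reaches from about 0.35 to 0.775 m from the base axis. Payload 7.3 kg.
Tool frame: the origin (TCP) lies at the very end of the fingers, on their centre line; the grasp point (between the pads) lies 19 mm behind it; z points along the fingers, y is the line along which they close (so a half turn about z gives the same grasp; the last joint's range is limited). The gripper opens to 92 mm and grips with 3 to 60 N. Pads are 19 mm wide; open, the fingers measure 130 mm over their backs; the gripper's body (75 mm by 190 mm) begins 47 mm behind the grasp point.
Start: joints at [0.984, 0.342, 1.524, -0, 1.275, -0.146], TCP at [0.224, 0.475, 0.227] pointing down, gripper open.
Joint ranges: [-2.53, 2.53], [-0.77, 2.02], [0.04, 2.7], [-1, 4.14], [0.28, 2.66], [-3.11, 3.11]. Speed limits (rad/s): [2.57, 2.57, 3.14, 3.14, 3.14, 3.14].

## Interface

Orientations are given as [roll, pitch, yaw] about the fixed x, y, z axes, in that order (R = Rz(yaw) Ry(pitch) Rx(roll)).
In Python, from cell import robot gives the robot as it stands. The module is installed in compiled form; this text tells all that it offers.
- The arm moves only by the tool arm_command, never from a script. Its argument "moves" is a list of rows, each a list of 3 entries, a list of its own where there are three numbers: the shift along the tool's x, y, z in m, then the turn, a rotation vector about the tool's x, y, z in rad, then the finger opening in m, from 0 to 0.0918. In form: [[[dx, dy, dz], [ax, ay, az], claw], ...]. A call has exactly 5 rows; each row is the pose to reach, as a shift and turn from the pose commanded when the call began, along the tool's axes at that moment; what a row does not reach only later rows make up. A row lasts 1/10 s, in which the tool goes at most 50 mm and 8.59 degrees, less where a joint would pass 70% of its speed; a pose out of reach is approached as far as the arm can. A call with a gripper value outside its range is refused whole. The fingers move at their own pace and stop on an object; "squeeze" is the grip in N (left out, the last holds). Time passes only in rows, so rows that repeat a pose let the fingers close, or fill a call up. It gives the time, the measured TCP pose, the force, the opening and the grip force at its end, in the units of the state.
- robot.observe(): the state, without advancing time (a new reading comes with each control period).
- robot.read_camera(name): name is "scene" or "top"; returns the picture (400x640x3 uint8, red, green, blue); there is no depth.
- robot.camera_model(name): a dict with "fx", "fy", "cx", "cy" (pixels), "k1" (the pictures are not rectified: a ray, as slopes to the right and down, at radius r is drawn at 1 + k1 r^2 times it, then the intrinsics apply), "R" (3x3) and "t" (3): a world point X has camera coordinates R X + t. Camera axes: x right, y down, z forward; pixel columns grow to the right and rows downward; lengths in m; the calibration is good to about 2 mm. A picture is of the moment at which its call begins. camera_model takes no time and is no camera call.
- robot.hand_in(): hands the job in; it is judged then, once.
The state is a dict: "time": time; "qpos": joint angles; "qvel": joint speeds; "joint_efforts": joint torques, N m; "tool_pos": TCP position; "tool_rot": TCP orientation; "contact_force": force on the tool from outside, world axes, zero at the start; "torque": the same for the moment, N m; "opening": finger opening in m; "grip_force": force on a finger pad.
Only numpy, scipy, OpenCV 4.12 (cv2) and the standard library are available. Lean on these libraries where they do the work, as an engineer would, in place of code of your own. Each camera call takes 0.05 s, during which the arm holds its last target. There are 200 camera calls.

## Task

The portable meter on the counter needs its battery: pick up the dark battery pack, tuck its narrow toe under the lip of the meter's empty battery bay and press it in against the sprung contacts. Keeping it pressed in, rock the heel down past the catch until the pack lies flat on the bay floor, then let go, so that it springs back under the heel catch and is locked in. Go by feel and never force it, or lip, catch or contacts will break, and leave the pen, bottles and dish round about where they are.

Things in the scene. Friction and masses are not known exactly. Their poses are not given: they have to be found in the camera images.
- pack_mid (a point): Centre of the loose battery pack, a dark grey block 92 long (x), 38 wide (y), 42 mm high (z), 175-350 g; pale label on top, blue stripe near the toe (+x), orange near the heel. It starts flat on the counter, so this point is 21 mm up. Flat sides 38 apart to grip; the top 23 mm stay above the meter when seated: grip only these.
- pack: The same pack; origin at the centre of its underside, 21 mm below pack_mid. In mm from there: a bottom layer z 0-10 runs x -46 to +46, the block above it (z 10-42) only x -39 to +31. So a heel tongue (7 long, 38 wide) and a toe tongue (15 long, 33 wide) stick out at the bottom.
- pack_toe (a point): Middle of the pack's lower toe edge, 46 mm ahead (x) of the pack's origin. With the toe on the bay floor, a pack tilted toe down 12 to 18 degrees fits under the lip and has its heel above the catch. It meets the contacts with the upper corner of its toe, so press on while levelling. To come level past the catch its toe must be within 1.3 mm of where the contacts stop. Let go when flat, it springs back to the heel wall.
- bay (a point): On the bay floor, under the centre of a seated pack if the tray sat mid-way in its slots (it may not: all x here +-6). x to the toe end, z up; floor 18 mm above the counter. In mm: bay y -20 to +20; heel wall x -46; heel catch, a fixed shelf, x -46 to -40.3, z 14 to 18.5; toe lip, a fixed roof, x from +41, z 14 to 18.5; under it the sprung contacts (z 1 to 12.5), free face x +43.5, hard stop x +53.
- meter: Portable meter, fixed, on its back: pale housing with black bumpers, 175 (x) by 180 (y) by 35.5 mm; keys on the +y half. Origin: centre of its underside; bay lies at x -10, y -40 mm, same axes. The black battery tray (all the bay) is clamped in slots, up to 6 mm toeward or heelward of its middle place: feel for it. Its contacts push back with 3 N, 7 N at the stop. Lip, catch and contacts bear 30 N.
- pen: Blue pen, 140 mm long, 10 mm thick, lying on the counter, loose; origin under its centre.
- dropper: Dropper bottle with black cap, 37 mm across, 101 mm high, loose; origin under its centre.
- petri: Flat glass dish, 96 mm across, 16 mm high, loose; origin under its centre.
- bottle_white: White bottle with a blue cap, 42 mm across, 135 mm high, loose; origin under its centre.
Things that resemble listed ones, but are neither listed nor needed, are in the scene too. What is shaped like the pack but pink is not meant.

How it is judged:
By the outcome, as a careful person would: the job done as asked, in the order asked, and still so for the second after the job is handed in, with the robot touching nothing.
It also fails if it takes over 61 s, if anything falls off the work surface, if the arm or the gripper's body presses on something with over 40 N, if the wrist force passes 120 N, or if a joint passes its speed limit or range.

## Working session

There is one attempt and no reset: what is moved stays moved. The work goes in short steps, Python scripts to look and compute and a tool call to move; the robot and the scene stay as the last step left them, time stands still between calls to the robot, and variables do not carry over. Pictures are saved under pics/ and viewed, at most 10 in all, crops included, and the job is handed in when it is done.

Besides the shell and the picture viewer there is one more tool, called after ">>>" as a command line: name --argument value ..., lists and objects as JSON in quotes. arm_command: Moves the arm, as the interface text tells. Its arguments: {"type":"object","properties":{"moves":{"type":"array"},"squeeze":{"type":"number"}},"required":["moves"]}

```bash
mkdir -p pics
cat > h.py <<'E'
import numpy as np, cv2
from cell import robot
def ray(name,u,v):
    m=robot.camera_model(name); 
    K=np.array([[m['fx'],0,m['cx']],[0,m['fy'],m['cy']],[0,0,1]])
    d=np.array([(u-m['cx'])/m['fx'],(v-m['cy'])/m['fy']]); s=d.copy()
    for _ in range(20): s=d/(1+m['k1']*(s@s))
    R=np.array(m['R']);t=np.array(m['t']); return -R.T@t, R.T@np.array([s[0],s[1],1])
def on_plane(name,u,v,z):
    o,d=ray(name,u,v); return o+d*(z-o[2])/d[2]
def proj(name,X):
    m=robot.camera_model(name); c=np.array(m['R'])@np.array(X)+np.array(m['t']); s=c[:2]/c[2]; s=s*(1+m['k1']*(s@s))
    return np.array([m['fx']*s[0]+m['cx'],m['fy']*s[1]+m['cy']])
E
python3 - <<'E'
from h import *
for n in("scene","top"):
    im=robot.read_camera(n); np.save(f'pics/{n}0.npy',im); cv2.imwrite(f'pics/{n}0.png',im[:,:,::-1]); m=robot.camera_model(n); print(n,m)
print(robot.observe())
E
```

```text
scene {'fx': 422.23029039962177, 'fy': 422.23029039962177, 'cx': 320.09471173010354, 'cy': 198.2291217961844, 'k1': -0.07518901196280534, 'R': array([[ 0.84750341, -0.53074849, -0.00663445],
       [-0.24458351, -0.37939873, -0.8923203 ],
       [ 0.47108054,  0.75786717, -0.45135405]]), 't': array([-0.50679479,  0.11959535,  1.27289839])}
top {'fx': 362.89797077405126, 'fy': 362.89797077405126, 'cx': 317.8992983090759, 'cy': 201.04351672732963, 'k1': -0.06142598019577393, 'R': array([[ 0.02470902, -0.99931778, -0.02744878],
       [-0.99387488, -0.0215975 , -0.10838021],
       [ 0.10771344,  0.02995862, -0.99373049]]), 't': array([-0.12963434,  0.47916461,  1.14334446])}
{'time': 0.1, 'qpos': array([ 9.83970681e-01,  3.42630946e-01,  1.52489475e+00,  1.10045142e-05,
        1.27540459e+00, -1.45978111e-01]), 'qvel': array([-2.48833298e-05, -6.25145093e-04, -2.28884781e-03, -1.80508695e-03,
        1.60492567e-03,  5.37008362e-04]), 'joint_efforts': array([ 1.71514497e-03, -4.32003629e+01, -2.44694871e+01,  7.17452145e-02,
        5.26009442e-02, -8.89342505e-05]), 'tool_pos': array([0.22379015, 0.47452455, 0.22613527]), 'tool_rot': array([-3.14027079e+00, -2.04982848e-04,  2.70074177e+00]), 'contact_force': array([-0.00716175,  0.11265679, -0.43764419]), 'torque': array([-0.03963375, -0.00251025,  0.01023765]), 'grip_force': 0.0, 'opening': 0.09174971242051727}
```

View pics/top0.png

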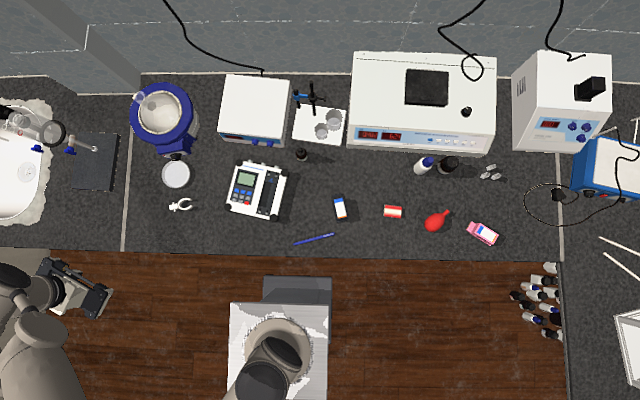

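View pics/scene0.png

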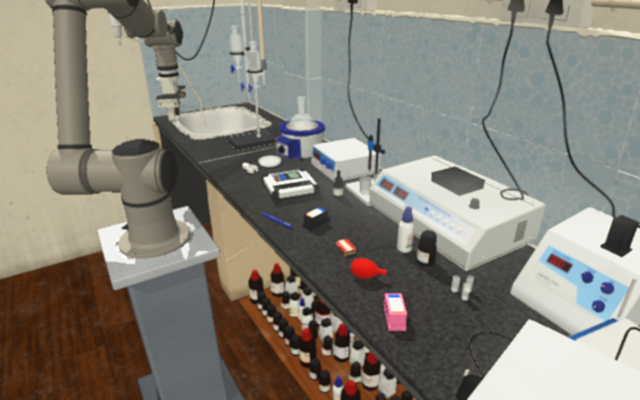

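Top view: the candidates for the pack are the dark block with a pale label, blue and orange ends (340,207), the red/white block (393,211), and the pink block (482,233). The dark one fits the description because it is grey-black with a blue stripe. The meter is at (257,190), the pen at (314,239), the dish at (176,174) and the dropper at (301,153). I'll confirm with an enlarged crop.

Run:
```python
from h import *
im=np.load('pics/top0.npy')[140:250,215:365]
a=cv2.resize(im,None,fx=5.3,fy=5.3,interpolation=cv2.INTER_CUBIC); cv2.imwrite('pics/c1.png',a[:,:,::-1])
im=np.load('pics/top0.npy').astype(int)
hsv=cv2.cvtColor(im.astype(np.uint8),cv2.COLOR_RGB2HSV)
def comp(mask,box,name):
    x0,y0,x1,y1=box; m=np.zeros(mask.shape,np.uint8); m[y0:y1,x0:x1]=mask[y0:y1,x0:x1]
    n,l,s,c=cv2.connectedComponentsWithStats(m)
    for i in range(1,n):
        if s[i,4]>8: print(name,s[i],c[i].round(1),[list(map(float,p)) for p in cv2.boxPoints(cv2.minAreaRect(np.argwhere(l==i)[:,::-1].astype(np.float32))).round(1)])
H,S,V=hsv[...,0],hsv[...,1],hsv[...,2]
b=(325,190,356,228)
comp((V>150)&(S<60),b,'label'); comp((S>100)&(H>95)&(H<130)&(V>60),b,'blue'); comp((S>100)&(H<25)&(V>90),b,'orange')
comp((V>150)&(S<60),(220,155,295,225),'meter')
print(on_plane('top',340,207,.042),on_plane('top',257,190,.035))
```

```text
label [335 202  11  15 130] [340.  208.8] [[334.1000061035156, 202.89999389648438], [343.0, 200.89999389648438], [346.0, 214.6999969482422], [337.1000061035156, 216.60000610351562]]
blue [334 197  10   6  37] [338.1 199.7] [[333.20001220703125, 198.89999389648438], [342.20001220703125, 196.6999969482422], [343.1000061035156, 200.5], [334.20001220703125, 202.6999969482422]]
orange [337 215  10   4  16] [341.7 216.7] [[337.0, 217.0], [346.0, 215.0], [346.29998779296875, 216.5], [337.29998779296875, 218.5]]
meter [ 226  160   56   60 1002] [250.4 188.6] [[223.8000030517578, 208.6999969482422], [236.89999389648438, 156.1999969482422], [281.6000061035156, 167.39999389648438], [268.5, 219.89999389648438]]
meter [238 173  17  13 165] [246.  178.8] [[237.1999969482422, 182.10000610351562], [239.8000030517578, 171.6999969482422], [254.89999389648438, 175.5], [252.3000030517578, 185.8000030517578]]
meter [270 175  17  40 294] [277.9 194.9] [[269.5, 213.89999389648438], [279.1000061035156, 174.5], [286.29998779296875, 176.3000030517578], [276.70001220703125, 215.60000610351562]]
[ 0.4627238  -0.18927854  0.042     ] [0.51237136 0.0781568  0.035     ]
```

View pics/c1.png

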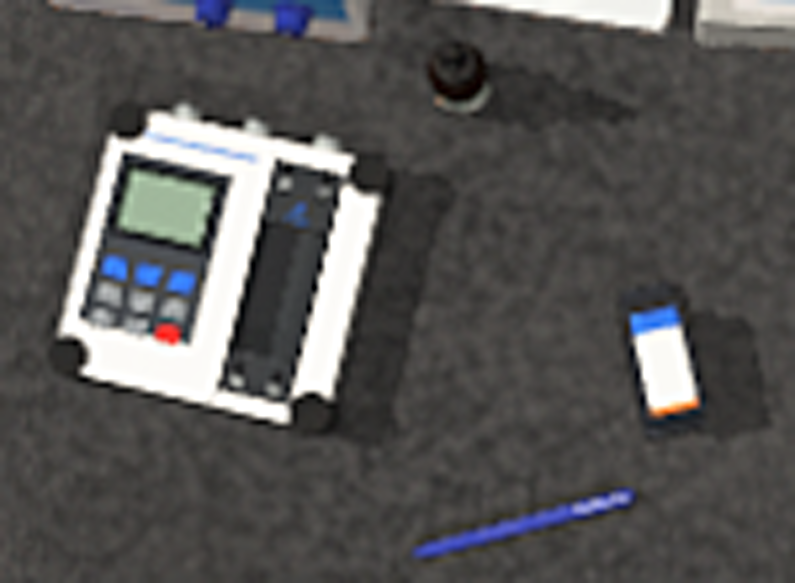

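The crop confirms it: the dark pack is at full-image (340,207), blue stripe (toe) away from the robot. The meter's black bay runs from about (272,172) to (264,214), with the keys on its left (+y) side.

```bash
cat >> h.py <<'E'
def edge(im,p0,p1,half=4,n=40,sign=0):
    "subpixel edge points near segment p0-p1; sign +1: brighter toward the right-hand normal"
    g=cv2.cvtColor(im,cv2.COLOR_RGB2GRAY).astype(np.float32)
    p0,p1=np.array(p0,float),np.array(p1,float); d=(p1-p0)/np.linalg.norm(p1-p0); nn=np.array([-d[1],d[0]])
    s=np.arange(-half,half+.01,.25); out=[]
    P=p0+np.linspace(0,1,n)[:,None]*(p1-p0); Q=P[:,None]+s[None,:,None]*nn
    v=cv2.remap(g,Q[...,0].astype(np.float32),Q[...,1].astype(np.float32),cv2.INTER_LINEAR)
    dv=np.gradient(v,axis=1)*(sign if sign else 1); dv=np.abs(dv) if not sign else np.clip(dv,0,None)
    k=dv.argmax(1); 
    for i,j in enumerate(k):
        a=slice(max(0,j-5),j+6); out.append(P[i]+nn*np.sum(s[a]*dv[i,a])/max(1e-6,dv[i,a].sum()))
    out=np.array(out).astype(np.float32)
    l=cv2.fitLine(out,cv2.DIST_HUBER,0,.01,.01).ravel(); r=np.abs((out-l[2:])@[-l[1],l[0]])
    l=cv2.fitLine(out[r<max(.3,np.median(r)*2)],cv2.DIST_L2,0,.01,.01).ravel()
    return l, float(np.median(r))
def isect(a,b): 
    t=np.linalg.solve(np.array([a[:2],-b[:2]]).T,(b[2:]-a[2:]).astype(float)); return a[2:]+t[0]*a[:2]
E
python3 - <<'E'
from h import *
im=np.load('pics/top0.npy')
f=lambda x,y:(215+x/5.3-.4,140+y/5.3-.4)
print('cam',ray('top',0,0)[0])
L={}
for k,a,b,s in [('slotL',(262,185),(226,365),0),('slotR',(338,195),(297,375),0),('mL',(103,160),(68,320),0),('mR',(377,215),(340,380),0),('mT',(165,112),(345,152),0),('mB',(110,382),(280,420),0),('sT',(285,163),(335,175),0),('sB',(230,390),(275,398),0)]:
    L[k],r=edge(im,f(*a),f(*b),3.5); print(k,L[k].round(3),round(r,2))
z=.036
for k in L:
    l=L[k]; A=on_plane('top',*(l[2:]-8*l[:2]),z);B=on_plane('top',*(l[2:]+8*l[:2]),z); d=(B-A)/np.linalg.norm(B-A); print(k,A.round(4)[:2],B.round(4)[:2],np.degrees(np.arctan2(d[1],d[0])).round(2))
for a in('T','B'):
  for b in('L','R'):
    print(a,b,'slot',on_plane('top',*isect(L['s'+a],L['slot'+b]),z)[:2].round(4),'m',on_plane('top',*isect(L['m'+a],L['m'+b]),.0355)[:2].round(4))
print('pack')
b,l,o=[on_plane('top',*p,.042) for p in((338.1,199.7),(340,208.8),(341.7,216.7))]
print(b,l,o,np.degrees(np.arctan2(b[1]-o[1],b[0]-o[0])))
sc=np.load('pics/scene0.npy'); hsv=cv2.cvtColor(sc,cv2.COLOR_RGB2HSV); H,S,V=[hsv[...,i] for i in range(3)]
for nme,m in (('blue',(S>100)&(H>95)&(H<130)&(V>60)),('lab',(V>150)&(S<60)),('or',(S>90)&(H<25)&(V>90))):
    q=np.argwhere(m[200:236,298:335])[:,::-1]+[298,200]; c=q.mean(0); print(nme,len(q),c.round(1),on_plane('scene',*c,.042).round(4))
for n,p,h in (('dropper',(301,153),.1),('petri',(176,174),.016),('pen0',(293,244),.01),('pen1',(334,234.5),.01)): print(n,on_plane('top',*p,h).round(3))
cv2.imwrite('pics/c2.png',cv2.resize(sc[160:240,250:340],None,fx=7,fy=7,interpolation=cv2.INTER_CUBIC)[:,:,::-1])
E
```

```text
cam [ 0.35627924 -0.15345016  1.18454991]
slotL [ 2.46000e-01 -9.69000e-01  2.60973e+02  1.91554e+02] 0.11
slotR [ 2.39000e-01 -9.71000e-01  2.74515e+02  1.93376e+02] 0.08
mL [  0.253  -0.968 233.255 185.055] 0.13
mR [ 2.39000e-01 -9.71000e-01  2.81661e+02  1.95602e+02] 0.06
mT [9.76000e-01 2.16000e-01 2.61366e+02 1.64401e+02] 0.39
mB [9.73000e-01 2.31000e-01 2.48485e+02 2.14746e+02] 0.32
sT [9.76000e-01 2.16000e-01 2.73172e+02 1.71150e+02] 0.08
sB [9.67000e-01 2.53000e-01 2.62259e+02 2.14404e+02] 0.1
slotL [0.4823 0.0702] [0.5328 0.0596] -11.84
slotR [0.4773 0.0261] [0.5278 0.0157] -11.66
mL [0.5015 0.1614] [0.5523 0.1508] -11.83
mR [0.4707 0.0029] [ 0.521  -0.0076] -11.78
mT [0.6015 0.0932] [0.591  0.0417] -101.59
mB [0.4372 0.1274] [0.4266 0.0766] -101.8
sT [0.5799 0.0537] [0.5695 0.0025] -101.48
sB [0.4399 0.0828] [0.4282 0.0326] -103.19
T L slot [0.5792 0.0499] m [0.611  0.1387]
T R slot [0.5704 0.0069] m [ 0.5785 -0.0195]
B L slot [0.4391 0.0792] m [0.4468 0.1731]
B R slot [0.429  0.0361] m [0.4137 0.0149]
pack
[ 0.48578986 -0.18284953  0.042     ] [ 0.45701949 -0.18938274  0.042     ] [ 0.43217401 -0.19518874  0.042     ] 12.960448191757145
blue 24 [321.4 209. ] [ 0.4859 -0.1873  0.042 ]
lab 72 [314.4 212.3] [ 0.456  -0.1937  0.042 ]
or 13 [307.7 215.2] [ 0.4287 -0.1985  0.042 ]
dropper [ 0.621 -0.065  0.1  ]
petri [0.563 0.358 0.016]
pen0 [ 0.343 -0.041  0.01 ]
pen1 [ 0.376 -0.173  0.01 ]
```

View pics/c2.png

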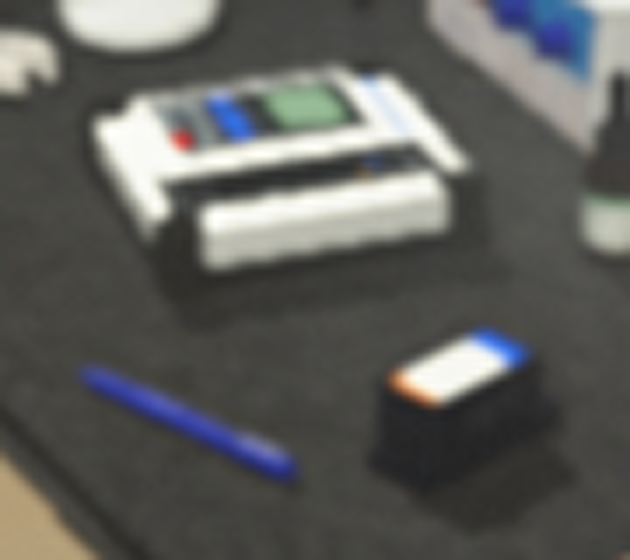

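c2 (scene crop): the meter's bay slot runs left–right behind the white rim, the pack sits at lower right with orange near and blue far, and the pen is well clear of both. The pack is at about (0.464, -0.190), yaw 0.218. The meter yaw is -0.205. Next I work out the approach numbers.

```bash
cat >> h.py <<'E'
from scipy.spatial.transform import Rotation as Ro
def Rt(rpy): return Ro.from_euler('xyz',rpy)
def rel(p0,r0,p1,r1):
    R0=Rt(r0); R1=Rt(r1); return R0.inv().apply(np.array(p1)-p0).round(4), (R0.inv()*R1).as_rotvec().round(4)
E
python3 - <<'E'
from h import *
s=robot.observe(); p0=s['tool_pos']; y0=s['tool_rot'][2]; p1=np.array([.464,-.19,.14]); y1=.218; N=4
for i in range(N):
    a=p0+(p1-p0)*i/N;b=p0+(p1-p0)*(i+1)/N
    print(*rel(a,[np.pi,0,y0+(y1-y0)*i/N],b,[np.pi,0,y0+(y1-y0)*(i+1)/N]))
E
```

```text
[-0.1252 -0.1246  0.0215] [ 0.     -0.      0.6207]
[-0.1743 -0.0286  0.0215] [ 0.     -0.      0.6207]
[-0.1584  0.0782  0.0215] [ 0.     -0.      0.6207]
[-0.0834  0.1557  0.0215] [ 0.     -0.      0.6207]
```

>>> arm_command --moves '[[[-0.025,-0.025,0.004],[0,0,0.124],0.0918],[[-0.05,-0.05,0.008],[0,0,0.248],0.0918],[[-0.075,-0.075,0.012],[0,0,0.372],0.0918],[[-0.1,-0.1,0.017],[0,0,0.496],0.0918],[[-0.125,-0.125,0.021],[0,0,0.62],0.0918]]' --squeeze 50

```text
time: 0.6
tool_pos: [0.2837, 0.307, 0.2053]
tool_rot: [-3.141, 0.0, 2.076]
contact_force: [0.9, 0.0, 0.2]
opening: 0.092
grip_force: 0.0
```

>>> arm_command --moves '[[[-0.035,-0.006,0.004],[0,0,0.124],0.0918],[[-0.07,-0.012,0.008],[0,0,0.248],0.0918],[[-0.105,-0.017,0.012],[0,0,0.372],0.0918],[[-0.14,-0.023,0.017],[0,0,0.496],0.0918],[[-0.174,-0.029,0.021],[0,0,0.62],0.0918]]'

```text
time: 1.1
tool_pos: [0.3434, 0.141, 0.1844]
tool_rot: [-3.141, 0.0, 1.456]
contact_force: [0.5, 0.3, 0.5]
opening: 0.0918
grip_force: 0.0
```

>>> arm_command --moves '[[[-0.032,0.016,0.004],[0,0,0.124],0.0918],[[-0.064,0.031,0.008],[0,0,0.248],0.0918],[[-0.095,0.047,0.012],[0,0,0.372],0.0918],[[-0.127,0.062,0.017],[0,0,0.496],0.0918],[[-0.158,0.078,0.021],[0,0,0.62],0.0918]]'

```text
time: 1.6
tool_pos: [0.4035, -0.0246, 0.1633]
tool_rot: [-3.141, 0.0, 0.835]
contact_force: [-0.1, 0.6, -0.5]
opening: 0.0921
grip_force: 0.0
```

>>> arm_command --moves '[[[-0.02,0.038,0.005],[0,0,0.15],0.0918],[[-0.04,0.077,0.01],[0,0,0.3],0.0918],[[-0.062,0.116,0.015],[0,0,0.45],0.0918],[[-0.083,0.156,0.02],[0,0,0.6],0.0918],[[-0.083,0.156,0.02],[0,0,0.62],0.0918]]'

```text
time: 2.1
tool_pos: [0.4656, -0.1936, 0.1427]
tool_rot: [3.14, -0.0, 0.213]
contact_force: [-0.6, 1.0, -0.5]
opening: 0.0917
grip_force: 0.0
```

>>> arm_command --moves '[[[0,-0.004,0.03],[0,0,-0.005],0.0918],[[-0.001,-0.004,0.06],[0,0,-0.005],0.0918],[[-0.001,-0.004,0.09],[0,0,-0.005],0.0918],[[-0.001,-0.004,0.11],[0,0,-0.005],0.0918],[[-0.001,-0.004,0.122],[0,0,-0.005],0.0918]]'

```text
time: 2.6
tool_pos: [0.4614, -0.1841, 0.0201]
tool_rot: [-3.139, 0.002, 0.227]
contact_force: [0.2, 0.9, 0.2]
opening: 0.0921
grip_force: 0.0
```

>>> arm_command --moves '[[[0,0,0],[0,0,0],0.06],[[0,0,0],[0,0,0],0.045],[[0,0,0],[0,0,0],0.034],[[0,0,0],[0,0,0],0.03],[[0,0,0],[0,0,0],0.03]]' --squeeze 20

```text
time: 3.1
tool_pos: [0.463, -0.1856, 0.0224]
tool_rot: [3.141, -0.001, 0.226]
contact_force: [-0.7, 0.0, 0.4]
opening: 0.0563
grip_force: 0.0
```

>>> arm_command --moves '[[[0,0,0],[0,0,0],0.03],[[0,0,0],[0,0,0],0.03],[[0,0,0],[0,0,0],0.03],[[0,0,0],[0,0,0],0.03],[[0,0,0],[0,0,0],0.03]]' --squeeze 55

```text
time: 3.6
tool_pos: [0.4628, -0.1857, 0.022]
tool_rot: [3.141, -0.001, 0.226]
contact_force: [-0.1, -2.9, 2.9]
opening: 0.0375
grip_force: 55.0
```

>>> arm_command --moves '[[[0,0,-0.01],[0,0,0],0.03],[[0,0,-0.03],[0,0,0],0.03],[[0,0,-0.06],[0,0,0],0.03],[[0,0,-0.09],[0,0,0],0.03],[[0,0,-0.108],[0,0,0],0.03]]'

```text
time: 4.1
tool_pos: [0.4628, -0.1852, 0.132]
tool_rot: [3.141, -0.001, 0.226]
contact_force: [0.7, -0.3, -2.2]
opening: 0.0377
grip_force: 55.0
```

>>> arm_command --moves '[[[0,0,0],[0,0,0],0.03],[[0,0,0],[0,0,0],0.03],[[0,0,0],[0,0,0],0.03],[[0,0,0],[0,0,0],0.03],[[0,0,0],[0,0,0],0.03]]'

```text
time: 4.6
tool_pos: [0.4621, -0.1851, 0.1288]
tool_rot: [-3.14, 0.001, 0.226]
contact_force: [0.1, 0.3, -2.8]
opening: 0.0378
grip_force: 55.0
```

Run:
```python
from h import *
s=robot.observe(); print(s['tool_pos'],s['tool_rot'],s['contact_force'],s['torque'])
p0=s['tool_pos'];y0=s['tool_rot'][2];p1=np.array([.496,.045,.13]);y1=-.205;N=2
for i in range(N):
    a=p0+(p1-p0)*i/N;b=p0+(p1-p0)*(i+1)/N
    print(*rel(a,[np.pi,0,y0+(y1-y0)*i/N],b,[np.pi,0,y0+(y1-y0)*(i+1)/N]))
```

```text
[ 0.46213159 -0.18509714  0.12877364] [-3.14015539e+00  1.32572392e-03  2.25730469e-01] [ 0.13708565  0.33632416 -2.77538691] [-0.05250108  0.09842512  0.03762677]
[ 0.0423 -0.1083 -0.0006] [-0.     -0.      0.2154]
[ 0.0181 -0.1149 -0.0006] [-0.     -0.      0.2154]
```

>>> arm_command --moves '[[[0.008,-0.022,0],[0,0,0.043],0.03],[[0.016,-0.044,0],[0,0,0.086],0.03],[[0.025,-0.066,0],[0,0,0.13],0.03],[[0.034,-0.087,0],[0,0,0.172],0.03],[[0.042,-0.108,0],[0,0,0.215],0.03]]'

```text
time: 5.1
tool_pos: [0.4793, -0.0697, 0.1293]
tool_rot: [-3.141, 0.001, 0.009]
contact_force: [-0.1, -0.3, -2.3]
opening: 0.0371
grip_force: 55.0
```

>>> arm_command --moves '[[[0.004,-0.023,0],[0,0,0.043],0.03],[[0.008,-0.046,0],[0,0,0.086],0.03],[[0.012,-0.069,0],[0,0,0.13],0.03],[[0.016,-0.095,0],[0,0,0.172],0.03],[[0.018,-0.115,0],[0,0,0.215],0.03]]'

```text
time: 5.6
tool_pos: [0.4961, 0.0458, 0.1293]
tool_rot: [-3.141, 0.001, -0.206]
contact_force: [0.5, -0.7, -2.0]
opening: 0.0374
grip_force: 55.0
```

>>> arm_command --moves '[[[0,0,0],[0,0,0],0.03],[[0,0,0],[0,0,0],0.03],[[0,0,0],[0,0,0],0.03],[[0,0,0],[0,0,0],0.03],[[0,0,0],[0,0,0],0.03]]'

```text
time: 6.1
tool_pos: [0.4961, 0.0438, 0.1297]
tool_rot: [3.142, 0.0, -0.205]
contact_force: [-0.6, 0.5, -2.3]
opening: 0.038
grip_force: 55.0
```

Run:
```python
from h import *
for n in("scene","top"):
    im=robot.read_camera(n); np.save(f'pics/{n}1.npy',im)
s=robot.observe(); print(s['tool_pos'],s['tool_rot'],s['contact_force'],s['torque'])
a=np.load('pics/scene1.npy')[150:225,245:345]; b=np.load('pics/top1.npy')[140:230,215:305]
a=cv2.resize(a,(800,600),interpolation=cv2.INTER_CUBIC)[:,:,::-1][:,:]; b=cv2.resize(b,(600,600),interpolation=cv2.INTER_CUBIC)[:,:,::-1]
o=np.hstack([cv2.resize(a,(440,330)),cv2.resize(b,(330,330),interpolation=cv2.INTER_AREA)]); cv2.imwrite('pics/c3.png',o)
```

```text
[0.49607986 0.04401993 0.1297218 ] [-3.14153911e+00 -2.06858346e-05 -2.04912388e-01] [-0.87766879  0.03379109 -2.41903874] [-0.06313871  0.15816951  0.03253244]
```

View pics/c3.png

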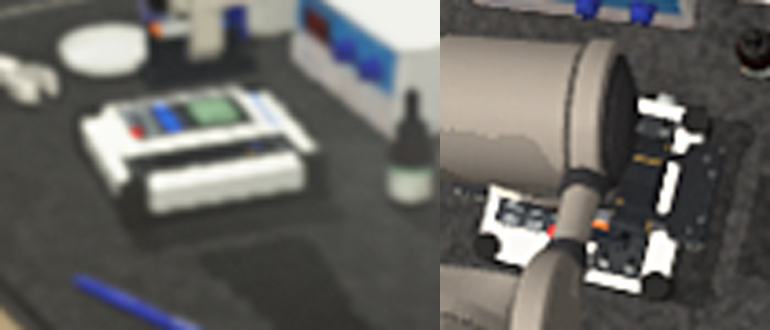

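c3: in the scene view (left) the bay slot is clear and the pack hangs above it at the top edge, orange at about full (280,157) and blue at about (298,154). In the top view (right) the arm hides most of the pack. I'll compare the bay and pack in the same scene camera.

Run:
```python
from h import *
im=np.load('pics/scene0.npy'); f=lambda x,y:(250+x/7-.4,160+y/7-.4)
th=np.radians(-11.75); X=np.array([np.cos(th),np.sin(th)]);Y=np.array([-X[1],X[0]])
for k,a,b in (('slotR',(215,208),(430,180)),('slotL',(190,177),(400,147))):
    l,r=edge(im,f(*a),f(*b),1.6); s=np.sign(l[0])
    A,B=[on_plane('scene',*(l[2:]+s*t*l[:2]),.036)[:2] for t in(-12,12)]; d=B-A
    print(k,r,l.round(2),np.degrees(np.arctan2(d[1],d[0])).round(2),'Ym of mid',(Y@(A+B)/2*1e3).round(2))
print('top slotL,R Ym', Y@[.5075,.0649]*1e3, Y@[.5025,.0209]*1e3)
s=robot.observe(); tp=s['tool_pos'][:2]; print('tcp Xm,Ym',X@tp*1e3,Y@tp*1e3)
sc=np.load('pics/scene1.npy'); hsv=cv2.cvtColor(sc,cv2.COLOR_RGB2HSV); H,S,V=[hsv[...,i] for i in range(3)]
x0,y0,x1,y1=268,140,310,170
for n,m in (('blue',(S>100)&(H>95)&(H<130)&(V>60)),('or',(S>90)&(H<25)&(V>90)),('white',(V>150)&(S<60))):
    q=np.argwhere(m[y0:y1,x0:x1])[:,::-1]+[x0,y0]; 
    if len(q): c=q.mean(0); w=on_plane('scene',*c,.1505)[:2]; print(n,len(q),q.min(0),q.max(0),c.round(1),w.round(4),'Xm,Ym',(X@w*1e3).round(1),(Y@w*1e3).round(1))
cv2.imwrite('pics/c4.png',cv2.resize(sc[120:175,255:325],None,fx=10,fy=10,interpolation=cv2.INTER_CUBIC)[:,:,::-1])
```

```text
slotR 0.0694936215877533 [ 9.9000e-01 -1.5000e-01  2.9557e+02  1.8655e+02] -13.53 Ym of mid 117.58
slotL 0.07120563089847565 [ 9.9000e-01 -1.6000e-01  2.9170e+02  1.8243e+02] -11.7 Ym of mid 156.34
top slotL,R Ym 166.88823986788955 122.79203032286698
tcp Xm,Ym 476.7204479462716 144.12008430231626
blue 16 [296 152] [299 157] [297.9 154. ] [0.5262 0.0299] Xm,Ym 509.0 136.4
or 14 [279 143] [283 158] [280.9 153.1] [0.4804 0.0708] Xm,Ym 455.9 167.1
white 448 [268 140] [309 166] [290.9 152.1] [0.5149 0.06  ] Xm,Ym 491.9 163.6
```

View pics/c4.png

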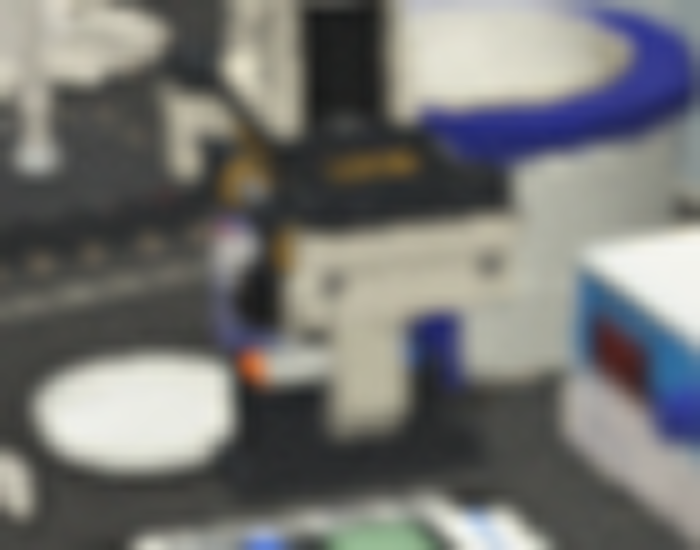

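c4: the near finger ends at about full (291.7,163), the orange stripe is at about (280.5,156.5), and the blue stripe is right of the finger at about (298.5,155). The two cameras disagree by about 5 mm sideways, so I'll check each against the known fingertip position.

Run:
```python
from h import *
th=np.radians(-11.75); X=np.array([np.cos(th),np.sin(th)]);Y=np.array([-X[1],X[0]])
s=robot.observe(); tp=s['tool_pos']
P=lambda n,dx,dy,z: proj(n,[*(tp[:2]+X*dx+Y*dy),z]).round(2)
print('finger pred: left/right bottom corners', P('scene',-.0095,-.038,tp[2]),P('scene',.0095,-.038,tp[2]), 'inner',P('scene',.0095,-.019,tp[2]))
sc=np.load('pics/scene1.npy'); tpim=np.load('pics/top1.npy')
hsv=cv2.cvtColor(sc,cv2.COLOR_RGB2HSV)
def cen(im,box,lo,hi):
    h=cv2.cvtColor(im,cv2.COLOR_RGB2HSV)[box[1]:box[3],box[0]:box[2]]
    m=(h[...,0]>=lo)&(h[...,0]<=hi)&(h[...,1]>90)&(h[...,2]>80); q=np.argwhere(m)[:,::-1]+box[:2]; return len(q),q.mean(0).round(2),q.min(0),q.max(0)
for n,im,b in(('scene',sc,(275,150,286,162)),('top',tpim,(252,196,265,206))): print('orange',n,cen(im,np.array(b),0,25))
for n in('scene','top'): print(n,'orange pred',P(n,-.036,0,.1505),'corners',P(n,-.039,-.019,.1505),P(n,-.039,.019,.1505))
# finger gradient: vertical profile at finger
g=cv2.cvtColor(sc,cv2.COLOR_RGB2GRAY); print(g[157:169,286:298])
g=cv2.cvtColor(tpim,cv2.COLOR_RGB2GRAY); 
print(tpim[194:210,250:272,0])
```

```text
finger pred: left/right bottom corners [289.09 164.22] [294.39 163.45] inner [292.78 161.53]
orange scene (10, array([280. , 156.5]), array([279, 155]), array([281, 158]))
orange top (11, array([258.09, 200.82]), array([256, 200]), array([260, 202]))
scene orange pred [278.4  155.84] corners [279.01 157.82] [276.14 154.13]
top orange pred [257.68 202.34] corners [263.77 204.82] [251.1  201.87]
[[144 140 152 168 179 180 180 178 164 124  71  42]
 [ 86  99 133 164 178 181 180 179 165 125  69  40]
 [ 48  79 124 161 177 178 179 177 163 122  69  40]
 [ 47  79 122 156 168 171 170 165 148 112  65  42]
 [ 51  77 115 143 150 149 146 138 120  87  55  41]
 [ 49  73 101 121 122 117 115 108  91  64  45  42]
 [ 47  60  81  93  87  82  78  74  62  50  42  43]
 [ 44  48  55  59  56  51  51  50  46  44  43  44]
 [ 44  43  44  43  43  41  44  45  44  43  45  45]
 [ 45  45  45  45  43  45  47  45  46  47  47  47]
 [ 45  46  46  45  47  48  50  51  51  54  56  58]
 [ 49  50  52  53  57  59  63  65  64  69  78  83]]
[[176 169 161 149 135 116 108 103  73  47  73  68  60 102  96  51  38  39
   40  40  42  4
[... 698 characters left out ...]
2  52  40  51  54  52  57  61
   58  53  51 108]
 [159 148 130 109 103  94  60  26  28  26  32  40  46  52  37  24  35  47
   54  52  53  72]
 [129 122 113 103  99  84  49  36  36  33  35  40  44  39  25  13  25  50
   53  50  38  55]
 [ 57  62  76  87  86  81  58  35  51  56  52  46  41  39  36  31  39  57
   64  62  51  35]
 [ 49  45  43  49  56 193 246 161  46  48  51  56  60  58  56  39  45  62
   63  61  53  13]
 [ 49  46  40  32  27 255 255 189  48  52  50  61  62  51  53  36  54  67
   61  55  51 120]
 [ 52  43  44  35  15 212 234  96  60  53  47  64  64  55  62  56  66  72
   64  56  42 187]
 [ 61  46  38  38  21 105 116  59  59  35  31  63  69  68  69  69  64  62
   65  65  28 226]]
```

```bash
cat >> h.py <<'E'
th=-.205; XM=np.array([np.cos(th),np.sin(th)]); YM=np.array([-XM[1],XM[0]])
def show():
    s=robot.observe(); p=s['tool_pos']; r=Rt(s['tool_rot'])*Ro.from_euler('x',-np.pi); e=r.as_euler('ZYX')
    f=s['contact_force']; F=[XM@f[:2],YM@f[:2],f[2]]
    print('Xm %.2f Ym %.2f z %.2f mm yaw %.4f pitch %.4f roll %.4f  F'%(XM@p[:2]*1e3,YM@p[:2]*1e3,p[2]*1e3,*e),np.round(F,1),'T',s['torque'].round(3),'grip',s['grip_force'],s['opening'])
    return s
def goto(xm,ym,z,pitch,n=5):
    "tool-frame shift/turn to reach meter-frame target (mm)"
    s=robot.observe(); w=XM*xm/1e3+YM*ym/1e3
    R1=Ro.from_euler('ZYX',[th,pitch,0])*Ro.from_euler('x',np.pi); R0=Rt(s['tool_rot'])
    print('->',R0.inv().apply([*w,z/1e3]-s['tool_pos']).round(4),(R0.inv()*R1).as_rotvec().round(4))
E
python3 - <<'E'
from h import *
show(); goto(464.5,144.8,85,.297)
E
```

```text
Xm 476.73 Ym 144.08 z 129.72 mm yaw -0.2049 pitch -0.0000 roll 0.0001  F [-0.9 -0.1 -2.4] T [-0.063  0.158  0.033] grip 54.994760155677795 0.037789183911818014
-> [-0.0122 -0.0007  0.0447] [-0.00e+00 -2.97e-01  1.00e-04]
```

>>> arm_command --moves '[[[-0.003,0,0.005],[0,-0.06,0],0.03],[[-0.006,0,0.015],[0,-0.13,0],0.03],[[-0.009,-0.001,0.025],[0,-0.2,0],0.03],[[-0.012,-0.001,0.035],[0,-0.26,0],0.03],[[-0.012,-0.001,0.045],[0,-0.297,0],0.03]]'

```text
time: 6.7
tool_pos: [0.4849, 0.0476, 0.0842]
tool_rot: [-3.141, 0.299, -0.205]
contact_force: [1.2, 0.1, -2.3]
opening: 0.0377
grip_force: 55.0
```

>>> arm_command --moves '[[[0,0,0],[0,0,0],0.03],[[0,0,0],[0,0,0],0.03],[[0,0,0],[0,0,0],0.03],[[0,0,0],[0,0,0],0.03],[[0,0,0],[0,0,0],0.03]]'

```text
time: 7.2
tool_pos: [0.4847, 0.048, 0.0854]
tool_rot: [-3.141, 0.296, -0.204]
contact_force: [0.0, -0.8, -1.4]
opening: 0.0377
grip_force: 55.0
```

Run:
```python
from h import *
show(); goto(464.5,144.8,65,.297)
sc=robot.read_camera('scene'); cv2.imwrite('pics/c5.png',cv2.resize(sc[140:215,250:330],None,fx=7.5,fy=7.5,interpolation=cv2.INTER_CUBIC)[:,:,::-1])
```

```text
Xm 464.76 Ym 145.63 z 85.36 mm yaw -0.2040 pitch 0.2955 roll 0.0002  F [ 0.2 -0.8 -1.4] T [-0.109 -0.134  0.002] grip 54.99490141868591 0.037683924072178396
-> [0.0057 0.0008 0.0196] [ 0.     -0.0015  0.0009]
```

View pics/c5.png

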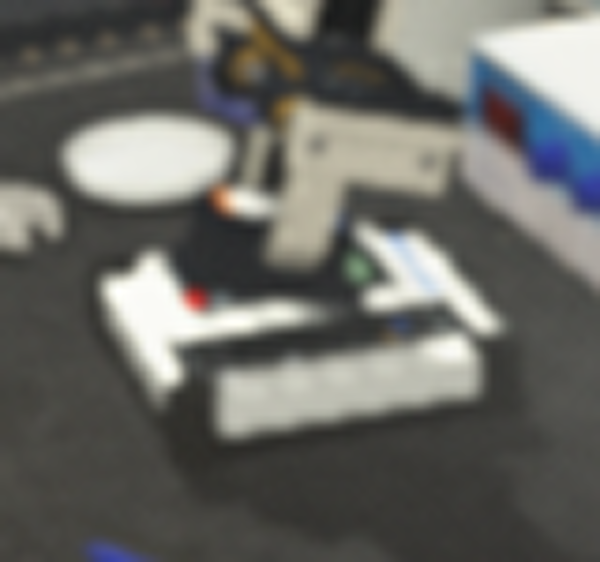

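c5: the tilted pack hangs over the bay slot. Its toe end is at about full (297,180), pointing toward the blue arrow (303,183). Everything else is undisturbed.

>>> arm_command --moves '[[[0.001,0,0.003],[0,0,0],0.03],[[0.002,0,0.006],[0,0,0],0.03],[[0.003,0,0.009],[0,0,0],0.03],[[0.003,0,0.0105],[0,0,0],0.03],[[0.0035,0,0.0115],[0,0,0],0.03]]'

```text
time: 7.75
tool_pos: [0.4843, 0.0479, 0.0724]
tool_rot: [-3.142, 0.298, -0.204]
contact_force: [-0.3, 0.2, -2.3]
opening: 0.0375
grip_force: 55.0
```

>>> arm_command --moves '[[[0.0003,0,0.001],[0,0,0],0.03],[[0.0006,0,0.002],[0,0,0],0.03],[[0.0009,0,0.003],[0,0,0],0.03],[[0.0009,0,0.003],[0,0,0],0.03],[[0.0009,0,0.003],[0,0,0],0.03]]'

```text
time: 8.25
tool_pos: [0.4845, 0.0479, 0.0696]
tool_rot: [-3.142, 0.297, -0.204]
contact_force: [-0.2, 0.2, -2.6]
opening: 0.0377
grip_force: 55.0
```

Run:
```python
from h import *
show()
```

```text
Xm 464.61 Ym 145.56 z 69.58 mm yaw -0.2041 pitch 0.2969 roll 0.0001  F [-0.2  0.2 -2.6] T [-0.067 -0.134  0.023] grip 54.99483525753021 0.037723279430347145
```

>>> arm_command --moves '[[[0.0003,0,0.001],[0,0,0],0.03],[[0.0006,0,0.002],[0,0,0],0.03],[[0.0009,0,0.003],[0,0,0],0.03],[[0.0012,0,0.0038],[0,0,0],0.03],[[0.0012,0,0.0038],[0,0,0],0.03]]'

```text
time: 8.75
tool_pos: [0.4845, 0.0478, 0.0654]
tool_rot: [3.141, 0.297, -0.204]
contact_force: [0.1, 0.5, -2.8]
opening: 0.0378
grip_force: 55.0
```

>>> arm_command --moves '[[[0,-0.0005,0],[0,0,0],0.03],[[0,-0.001,0],[0,0,0],0.03],[[0,-0.0015,0],[0,0,0],0.03],[[0,-0.002,0],[0,0,0],0.03],[[0,-0.002,0],[0,0,0],0.03]]'

```text
time: 9.25
tool_pos: [0.485, 0.0499, 0.0658]
tool_rot: [-3.141, 0.297, -0.204]
contact_force: [-1.3, -0.4, 1.4]
opening: 0.0373
grip_force: 55.0
```

>>> arm_command --moves '[[[0,0,0],[0,0,0],0.03],[[0,0,0],[0,0,0],0.03],[[0,0,0],[0,0,0],0.03],[[0,0,0],[0,0,0],0.03],[[0,0,0],[0,0,0],0.03]]'

```text
time: 9.75
tool_pos: [0.4851, 0.05, 0.0658]
tool_rot: [-3.141, 0.297, -0.204]
contact_force: [-0.7, -0.2, 2.9]
opening: 0.0378
grip_force: 55.0
```

Run:
```python
from h import *
show()
```

```text
Xm 464.72 Ym 147.71 z 65.81 mm yaw -0.2041 pitch 0.2966 roll 0.0004  F [-0.7 -0.4  2.9] T [-0.11   0.164  0.044] grip 54.99622821807861 0.03784251188518401
```

>>> arm_command --moves '[[[0,0.001,0],[0,0,0],0.03],[[0,0.002,0],[0,0,0],0.03],[[0,0.002,0],[0,0,0],0.03],[[0,0.002,0],[0,0,0],0.03],[[0,0.002,0],[0,0,0],0.03]]'

```text
time: 10.25
tool_pos: [0.4843, 0.0478, 0.0652]
tool_rot: [3.141, 0.298, -0.204]
contact_force: [-0.3, 0.1, -2.8]
opening: 0.0373
grip_force: 55.0
```

Run:
```python
from h import *
show()
```

```text
Xm 464.45 Ym 145.34 z 65.22 mm yaw -0.2043 pitch 0.2976 roll -0.0003  F [-0.3  0.  -2.8] T [-0.218 -0.158  0.035] grip 54.994298815727234 0.03732642948784116
```

>>> arm_command --moves '[[[0,0.0005,0],[0,0,0],0.03],[[0,0.001,0],[0,0,0],0.03],[[0,0.0015,0],[0,0,0],0.03],[[0,0.002,0],[0,0,0],0.03],[[0,0.002,0],[0,0,0],0.03]]'

```text
time: 10.75
tool_pos: [0.4841, 0.0459, 0.0656]
tool_rot: [-3.141, 0.297, -0.204]
contact_force: [0.1, -0.7, -2.2]
opening: 0.0376
grip_force: 55.0
```

Run:
```python
from h import *
show()
```

```text
Xm 464.64 Ym 143.49 z 65.61 mm yaw -0.2043 pitch 0.2969 roll 0.0001  F [ 0.2 -0.6 -2.2] T [-0.08  -0.071 -0.02 ] grip 54.99493718147278 0.03758948909136791
```

>>> arm_command --moves '[[[0,0.0005,0],[0,0,0],0.03],[[0,0.001,0],[0,0,0],0.03],[[0,0.0015,0],[0,0,0],0.03],[[0,0.002,0],[0,0,0],0.03],[[0,0.002,0],[0,0,0],0.03]]'

```text
time: 11.25
tool_pos: [0.4838, 0.0445, 0.0656]
tool_rot: [-3.141, 0.297, -0.204]
contact_force: [-0.2, 3.4, -2.9]
opening: 0.0376
grip_force: 55.0
```

Run:
```python
from h import *
show()
```

```text
Xm 464.64 Ym 142.04 z 65.62 mm yaw -0.2040 pitch 0.2968 roll 0.0010  F [-0.9  3.3 -2.9] T [ 0.802 -0.269 -0.108] grip 55.00418543815613 0.03755444775370431
```

>>> arm_command --moves '[[[0,-0.001,0],[0,0,0],0.03],[[0,-0.002,0],[0,0,0],0.03],[[0,-0.003,0],[0,0,0],0.03],[[0,-0.004,0],[0,0,0],0.03],[[0,-0.004,0],[0,0,0],0.03]]'

```text
time: 11.75
tool_pos: [0.4845, 0.0477, 0.0656]
tool_rot: [3.141, 0.297, -0.204]
contact_force: [-0.3, 0.1, -3.2]
opening: 0.0377
grip_force: 55.0
```

>>> arm_command --moves '[[[0.0003,0,0.001],[0,0,0],0.03],[[0.0006,0,0.002],[0,0,0],0.03],[[0.0009,0,0.003],[0,0,0],0.03],[[0.0009,0,0.003],[0,0,0],0.03],[[0.0009,0,0.003],[0,0,0],0.03]]'

```text
time: 12.25
tool_pos: [0.4844, 0.0477, 0.0623]
tool_rot: [3.141, 0.297, -0.204]
contact_force: [-1.1, -2.1, -3.0]
opening: 0.0378
grip_force: 55.0
```

Run:
```python
from h import *
show()
```

```text
Xm 464.57 Ym 145.33 z 62.28 mm yaw -0.2043 pitch 0.2972 roll -0.0003  F [-0.6 -2.2 -3. ] T [-0.487 -0.106  0.067] grip 54.99323487281799 0.037836377371956754
```

>>> arm_command --moves '[[[0.0003,0,0.001],[0,0,0],0.03],[[0.0006,0,0.002],[0,0,0],0.03],[[0.0009,0,0.003],[0,0,0],0.03],[[0.0009,0,0.003],[0,0,0],0.03],[[0.0009,0,0.003],[0,0,0],0.03]]'

```text
time: 12.75
tool_pos: [0.4845, 0.0477, 0.0592]
tool_rot: [3.141, 0.297, -0.204]
contact_force: [-0.2, -3.9, -2.9]
opening: 0.0372
grip_force: 55.0
```

Run:
```python
from h import *
show()
```

```text
Xm 464.60 Ym 145.35 z 59.20 mm yaw -0.2042 pitch 0.2970 roll -0.0003  F [ 0.6 -3.8 -2.9] T [-0.861 -0.04   0.081] grip 54.99316334724426 0.03724037245886473
```

>>> arm_command --moves '[[[0,0.0005,0],[0,0,0],0.03],[[0,0.001,0],[0,0,0],0.03],[[0,0.001,0],[0,0,0],0.03],[[0,0.001,0],[0,0,0],0.03],[[0,0.001,0],[0,0,0],0.03]]'

```text
time: 13.25
tool_pos: [0.4843, 0.0471, 0.0594]
tool_rot: [-3.141, 0.297, -0.204]
contact_force: [-0.2, -0.4, -2.3]
opening: 0.0376
grip_force: 55.0
```

Run:
```python
from h import *
show()
```

```text
Xm 464.59 Ym 144.75 z 59.36 mm yaw -0.2040 pitch 0.2969 roll 0.0004  F [-0.1 -0.4 -2.3] T [-0.122 -0.134 -0.016] grip 54.994786977767944 0.037601404427609016
```

>>> arm_command --moves '[[[0,0.0005,0],[0,0,0],0.03],[[0,0.001,0],[0,0,0],0.03],[[0,0.001,0],[0,0,0],0.03],[[0,0.001,0],[0,0,0],0.03],[[0,0.001,0],[0,0,0],0.03]]'

```text
time: 13.75
tool_pos: [0.4841, 0.046, 0.0593]
tool_rot: [-3.141, 0.297, -0.204]
contact_force: [0.0, 0.5, -3.2]
opening: 0.0377
grip_force: 55.0
```

Run:
```python
from h import *
show()
```

```text
Xm 464.58 Ym 143.54 z 59.33 mm yaw -0.2042 pitch 0.2970 roll 0.0001  F [-0.1  0.5 -3.2] T [-0.051 -0.146 -0.   ] grip 54.99484598636627 0.037717363378730745
```

>>> arm_command --moves '[[[0,0.0005,0],[0,0,0],0.03],[[0,0.001,0],[0,0,0],0.03],[[0,0.001,0],[0,0,0],0.03],[[0,0.001,0],[0,0,0],0.03],[[0,0.001,0],[0,0,0],0.03]]'

```text
time: 14.25
tool_pos: [0.484, 0.0455, 0.0594]
tool_rot: [-3.141, 0.297, -0.204]
contact_force: [1.2, 5.4, -1.7]
opening: 0.0373
grip_force: 55.0
```

Run:
```python
from h import *
show()
```

```text
Xm 464.61 Ym 143.11 z 59.36 mm yaw -0.2040 pitch 0.2968 roll 0.0010  F [ 0.1  5.5 -1.7] T [ 0.956 -0.287 -0.238] grip 55.00131547451019 0.03728157513988778
```

>>> arm_command --moves '[[[0,-0.001,0],[0,0,0],0.03],[[0,-0.0016,0],[0,0,0],0.03],[[0.0003,-0.0016,0.001],[0,0,0],0.03],[[0.0006,-0.0016,0.002],[0,0,0],0.03],[[0.0009,-0.0016,0.003],[0,0,0],0.03]]'

```text
time: 14.75
tool_pos: [0.4841, 0.0463, 0.056]
tool_rot: [3.141, 0.297, -0.204]
contact_force: [-0.0, 0.8, -1.9]
opening: 0.0376
grip_force: 55.0
```

>>> arm_command --moves '[[[0.0002,0,0.0005],[0,0,0],0.03],[[0.0003,0,0.001],[0,0,0],0.03],[[0.0005,0,0.0015],[0,0,0],0.03],[[0.0005,0,0.0015],[0,0,0],0.03],[[0.0005,0,0.0015],[0,0,0],0.03]]'

```text
time: 15.25
tool_pos: [0.4842, 0.0465, 0.0546]
tool_rot: [-3.142, 0.297, -0.204]
contact_force: [0.3, -0.1, -1.6]
opening: 0.0382
grip_force: 55.0
```

Run:
```python
from h import *
show()
```

```text
Xm 464.63 Ym 144.14 z 54.64 mm yaw -0.2042 pitch 0.2969 roll 0.0001  F [ 0.4 -0.  -1.6] T [-0.087 -0.145 -0.011] grip 54.99484062194824 0.03821314127417727
```

>>> arm_command --moves '[[[0.0002,0,0.0005],[0,0,0],0.03],[[0.0003,0,0.001],[0,0,0],0.03],[[0.0003,0,0.001],[0,0,0],0.03],[[0.0003,0,0.001],[0,0,0],0.03],[[0.0003,0,0.001],[0,0,0],0.03]]'

```text
time: 15.75
tool_pos: [0.4842, 0.0466, 0.0536]
tool_rot: [-3.141, 0.297, -0.204]
contact_force: [-1.2, 0.1, -2.8]
opening: 0.0378
grip_force: 55.0
```

Run:
```python
from h import *
show()
```

```text
Xm 464.62 Ym 144.15 z 53.56 mm yaw -0.2042 pitch 0.2970 roll 0.0001  F [-1.2 -0.1 -2.8] T [-0.059 -0.121 -0.006] grip 54.9948924779892 0.037781231180681094
```

>>> arm_command --moves '[[[0.0002,0,0.0005],[0,0,0],0.03],[[0.0003,0,0.001],[0,0,0],0.03],[[0.0003,0,0.001],[0,0,0],0.03],[[0.0003,0,0.001],[0,0,0],0.03],[[0.0003,0,0.001],[0,0,0],0.03]]'

```text
time: 16.25
tool_pos: [0.4843, 0.0466, 0.0525]
tool_rot: [-3.141, 0.297, -0.204]
contact_force: [-0.2, 1.0, -1.1]
opening: 0.0378
grip_force: 55.0
```

Run:
```python
from h import *
show()
```

```text
Xm 464.65 Ym 144.17 z 52.55 mm yaw -0.2041 pitch 0.2969 roll 0.0001  F [-0.4  0.9 -1.1] T [-0.049 -0.084 -0.015] grip 54.995157122612 0.03780823719709344
```

>>> arm_command --moves '[[[0.0002,0,0.0005],[0,0,0],0.03],[[0.0003,0,0.001],[0,0,0],0.03],[[0.0003,0,0.001],[0,0,0],0.03],[[0.0003,0,0.001],[0,0,0],0.03],[[0.0003,0,0.001],[0,0,0],0.03]]'

```text
time: 16.75
tool_pos: [0.4842, 0.0466, 0.0522]
tool_rot: [-3.141, 0.297, -0.204]
contact_force: [-2.1, -0.3, 5.8]
opening: 0.0374
grip_force: 55.0
```

Run:
```python
from h import *
show()
```

```text
Xm 464.54 Ym 144.17 z 52.15 mm yaw -0.2041 pitch 0.2969 roll 0.0001  F [-2.  -0.7  5.8] T [-0.043  0.361 -0.014] grip 54.996761083602905 0.0373905768704513
```

>>> arm_command --moves '[[[-0.0002,0,-0.0006],[0,0,0],0.03],[[0.001,0,-0.001],[0,0,0],0.03],[[0.0022,0,-0.0014],[0,0,0],0.03],[[0.0034,0,-0.0017],[0,0,0],0.03],[[0.0046,0,-0.0021],[0,0,0],0.03]]'

```text
time: 17.25
tool_pos: [0.4887, 0.0456, 0.0523]
tool_rot: [-3.142, 0.298, -0.204]
contact_force: [-3.8, 0.5, 5.1]
opening: 0.0376
grip_force: 55.0
```

Run:
```python
from h import *
show()
```

```text
Xm 469.21 Ym 144.18 z 52.29 mm yaw -0.2041 pitch 0.2982 roll 0.0001  F [-3.9 -0.3  5.1] T [0.057 0.745 0.018] grip 54.99670922756195 0.037593958196298106
```

>>> arm_command --moves '[[[0.001,0,-0.0003],[0,0,0],0.03],[[0.0019,0,-0.0006],[0,0,0],0.03],[[0.0029,0,-0.0009],[0,0,0],0.03],[[0.0029,0,-0.0009],[0,0,0],0.03],[[0.0029,0,-0.0009],[0,0,0],0.03]]'

```text
time: 17.75
tool_pos: [0.492, 0.045, 0.0523]
tool_rot: [-3.141, 0.297, -0.204]
contact_force: [-3.3, 0.2, 5.8]
opening: 0.0373
grip_force: 55.0
```

Run:
```python
from h import *
show()
```

```text
Xm 472.51 Ym 144.20 z 52.26 mm yaw -0.2041 pitch 0.2975 roll 0.0001  F [-3.3 -0.5  5.8] T [0.13  0.619 0.064] grip 54.99681293964386 0.0373423436943232
```

>>> arm_command --moves '[[[0.001,0,-0.0003],[0,0,0],0.03],[[0.0019,0,-0.0006],[0,0,0],0.03],[[0.0029,0,-0.0009],[0,0,0],0.03],[[0.0029,0,-0.0009],[0,0,0],0.03],[[0.0029,0,-0.0009],[0,0,0],0.03]]'

```text
time: 18.25
tool_pos: [0.495, 0.0444, 0.0522]
tool_rot: [-3.141, 0.297, -0.204]
contact_force: [-3.5, 1.7, 4.9]
opening: 0.0374
grip_force: 55.0
```

Run:
```python
from h import *
show()
```

```text
Xm 475.58 Ym 144.19 z 52.23 mm yaw -0.2041 pitch 0.2974 roll 0.0001  F [-3.7  1.   4.9] T [0.078 0.601 0.001] grip 54.996843338012695 0.037431044931768395
```

>>> arm_command --moves '[[[-0.0001,0,-0.0004],[0,0,0],0.03],[[0.0008,0,-0.0007],[0,0,0],0.03],[[0.0018,0,-0.001],[0,0,0],0.03],[[0.0018,0,-0.001],[0,0,0],0.03],[[0.0018,0,-0.001],[0,0,0],0.03]]'

```text
time: 18.75
tool_pos: [0.4974, 0.0438, 0.0524]
tool_rot: [-3.142, 0.296, -0.204]
contact_force: [-1.2, -0.7, -0.0]
opening: 0.0377
grip_force: 55.0
```

Run:
```python
from h import *
show()
```

```text
Xm 478.02 Ym 144.15 z 52.43 mm yaw -0.2042 pitch 0.2964 roll 0.0001  F [-1.  -0.9 -0. ] T [-0.074  0.106 -0.016] grip 54.995450377464294 0.037736202871475985
```

>>> arm_command --moves '[[[0.001,0,-0.0003],[0,0,0],0.03],[[0.0019,0,-0.0006],[0,0,0],0.03],[[0.0019,0,-0.0006],[0,0,0],0.03],[[0.0019,0,-0.0006],[0,0,0],0.03],[[0.0019,0,-0.0006],[0,0,0],0.03]]'

```text
time: 19.25
tool_pos: [0.4992, 0.0434, 0.0525]
tool_rot: [-3.142, 0.296, -0.204]
contact_force: [0.1, -0.2, -1.3]
opening: 0.0374
grip_force: 55.0
```

Run:
```python
from h import *
show()
```

```text
Xm 479.94 Ym 144.13 z 52.54 mm yaw -0.2042 pitch 0.2964 roll 0.0001  F [ 0.1 -0.2 -1.3] T [-0.102 -0.146 -0.018] grip 54.99515891075134 0.03738408120045406
```

>>> arm_command --moves '[[[0.001,0,-0.0003],[0,0,0],0.03],[[0.0019,0,-0.0006],[0,0,0],0.03],[[0.0019,0,-0.0006],[0,0,0],0.03],[[0.0019,0,-0.0006],[0,0,0],0.03],[[0.0019,0,-0.0006],[0,0,0],0.03]]'

```text
time: 19.75
tool_pos: [0.5006, 0.0432, 0.0526]
tool_rot: [-3.142, 0.298, -0.204]
contact_force: [-2.9, 0.3, 0.7]
opening: 0.0376
grip_force: 55.0
```

Run:
```python
from h import *
show()
```

```text
Xm 481.30 Ym 144.16 z 52.59 mm yaw -0.2042 pitch 0.2979 roll 0.0000  F [-2.9 -0.3  0.7] T [ 0.076  0.476 -0.012] grip 54.99496579170227 0.037644157449851695
```

>>> arm_command --moves '[[[0.0005,0,-0.0002],[0,0,0],0.03],[[0.001,0,-0.0003],[0,0,0],0.03],[[0.001,0,-0.0003],[0,0,0],0.03],[[0.001,0,-0.0003],[0,0,0],0.03],[[0.001,0,-0.0003],[0,0,0],0.03]]'

```text
time: 20.25
tool_pos: [0.5017, 0.0429, 0.0526]
tool_rot: [-3.142, 0.298, -0.204]
contact_force: [-5.5, 1.3, 0.2]
opening: 0.0378
grip_force: 55.0
```

Run:
```python
from h import *
show()
```

```text
Xm 482.47 Ym 144.15 z 52.58 mm yaw -0.2042 pitch 0.2976 roll 0.0000  F [-5.6  0.1  0.2] T [ 0.138  0.872 -0.006] grip 54.99485492706299 0.03775373349250286
```

>>> arm_command --moves '[[[0.0005,0,-0.0002],[0,0,0],0.03],[[0.001,0,-0.0003],[0,0,0],0.03],[[0.001,0,-0.0003],[0,0,0],0.03],[[0.001,0,-0.0003],[0,0,0],0.03],[[0.001,0,-0.0003],[0,0,0],0.03]]'

```text
time: 20.75
tool_pos: [0.5027, 0.0427, 0.0526]
tool_rot: [-3.142, 0.298, -0.204]
contact_force: [-4.9, 2.2, 0.7]
opening: 0.0376
grip_force: 55.0
```

Run:
```python
from h import *
show()
```

```text
Xm 483.47 Ym 144.15 z 52.59 mm yaw -0.2041 pitch 0.2977 roll 0.0000  F [-5.2  1.1  0.7] T [ 0.131  0.934 -0.005] grip 54.99496400356293 0.03764016898665124
```

>>> arm_command --moves '[[[0.0005,0,-0.0002],[0,0,0],0.03],[[0.001,0,-0.0003],[0,0,0],0.03],[[0.001,0,-0.0003],[0,0,0],0.03],[[0.001,0,-0.0003],[0,0,0],0.03],[[0.001,0,-0.0003],[0,0,0],0.03]]'

```text
time: 21.25
tool_pos: [0.5036, 0.0426, 0.0526]
tool_rot: [-3.142, 0.298, -0.204]
contact_force: [-5.7, 2.0, 2.2]
opening: 0.0375
grip_force: 55.0
```

Run:
```python
from h import *
show()
```

```text
Xm 484.35 Ym 144.17 z 52.59 mm yaw -0.2041 pitch 0.2981 roll 0.0000  F [-6.   0.8  2.2] T [0.156 1.068 0.002] grip 54.99491572380066 0.037500376491126655
```

>>> arm_command --moves '[[[0.0005,0,-0.0002],[0,0,0],0.03],[[0.001,0,-0.0003],[0,0,0],0.03],[[0.0014,0,-0.0004],[0,0,0],0.03],[[0.0019,0,-0.0006],[0,0,0],0.03],[[0.0019,0,-0.0006],[0,0,0],0.03]]'

```text
time: 21.75
tool_pos: [0.5052, 0.0422, 0.0526]
tool_rot: [3.142, 0.299, -0.204]
contact_force: [-7.5, 1.6, 1.8]
opening: 0.0376
grip_force: 55.0
```

Run:
```python
from h import *
show()
```

```text
Xm 486.07 Ym 144.17 z 52.63 mm yaw -0.2041 pitch 0.2988 roll -0.0000  F [-7.7  0.1  1.8] T [ 0.189  1.209 -0.022] grip 54.994903206825256 0.037581162488528566
```

>>> arm_command --moves '[[[0.0005,0,-0.0002],[0,0,0],0.03],[[0.001,0,-0.0003],[0,0,0],0.03],[[0.0014,0,-0.0004],[0,0,0],0.03],[[0.0014,0,-0.0004],[0,0,0],0.03],[[0.0014,0,-0.0004],[0,0,0],0.03]]'

```text
time: 22.25
tool_pos: [0.5064, 0.042, 0.0526]
tool_rot: [3.142, 0.3, -0.204]
contact_force: [-6.9, 1.6, 1.8]
opening: 0.0377
grip_force: 55.0
```

Run:
```python
from h import *
show()
```

```text
Xm 487.21 Ym 144.17 z 52.61 mm yaw -0.2041 pitch 0.2995 roll -0.0001  F [-7.1  0.2  1.8] T [ 0.183  1.307 -0.007] grip 54.995049834251404 0.0376980852619535
```

>>> arm_command --moves '[[[0.0005,0,-0.0002],[0,0,0],0.03],[[0.001,0,-0.0003],[0,0,0],0.03],[[0.001,0,-0.0003],[0,0,0],0.03],[[0.001,0,-0.0003],[0,0,0],0.03],[[0.001,0,-0.0003],[0,0,0],0.03]]'

```text
time: 22.75
tool_pos: [0.5072, 0.0418, 0.0526]
tool_rot: [3.142, 0.3, -0.204]
contact_force: [-7.8, 1.3, 2.3]
opening: 0.0375
grip_force: 55.0
```

Run:
```python
from h import *
show()
```

```text
Xm 488.08 Ym 144.18 z 52.61 mm yaw -0.2040 pitch 0.2999 roll -0.0001  F [-7.9 -0.3  2.3] T [ 0.221  1.477 -0.034] grip 54.995078444480896 0.03753013689472885
```

>>> arm_command --moves '[[[0.0005,0,-0.0002],[0,0,0],0.03],[[0.001,0,-0.0003],[0,0,0],0.03],[[0.001,0,-0.0003],[0,0,0],0.03],[[0.001,0,-0.0003],[0,0,0],0.03],[[0.001,0,-0.0003],[0,0,0],0.03]]'

```text
time: 23.25
tool_pos: [0.5081, 0.0416, 0.0526]
tool_rot: [3.142, 0.3, -0.204]
contact_force: [-7.7, 0.8, 2.9]
opening: 0.0377
grip_force: 55.0
```

Run:
```python
from h import *
show()
```

```text
Xm 488.99 Ym 144.17 z 52.65 mm yaw -0.2041 pitch 0.3002 roll -0.0001  F [-7.7 -0.8  2.9] T [0.198 1.545 0.028] grip 54.99503195285797 0.03767131823827945
```

>>> arm_command --moves '[[[0.0005,0,-0.0002],[0,0,0],0.03],[[0.0008,0,-0.0002],[0,0,0],0.03],[[0.0008,0,-0.0002],[0,0,0],0.03],[[0.0008,0,-0.0002],[0,0,0],0.03],[[0.0008,0,-0.0002],[0,0,0],0.03]]'

```text
time: 23.75
tool_pos: [0.5088, 0.0415, 0.0526]
tool_rot: [3.141, 0.3, -0.204]
contact_force: [-8.6, 3.0, 3.0]
opening: 0.0377
grip_force: 55.0
```

Run:
```python
from h import *
show()
```

```text
Xm 489.69 Ym 144.16 z 52.63 mm yaw -0.2041 pitch 0.3005 roll -0.0001  F [-9.1  1.2  3. ] T [0.261 1.645 0.035] grip 54.995237588882446 0.03769390589094428
```

>>> arm_command --moves '[[[0.0005,0,-0.0002],[0,0,0],0.03],[[0.0008,0,-0.0002],[0,0,0],0.03],[[0.0008,0,-0.0002],[0,0,0],0.03],[[0.0008,0,-0.0002],[0,0,0],0.03],[[0.0008,0,-0.0002],[0,0,0],0.03]]'

```text
time: 24.25
tool_pos: [0.5094, 0.0413, 0.0526]
tool_rot: [3.141, 0.301, -0.204]
contact_force: [-9.0, 1.9, 3.7]
opening: 0.0377
grip_force: 55.0
```

Run:
```python
from h import *
show()
```

```text
Xm 490.34 Ym 144.17 z 52.63 mm yaw -0.2041 pitch 0.3009 roll -0.0001  F [-9.2  0.1  3.7] T [ 0.25   1.727 -0.072] grip 54.99522864818573 0.03769515498953654
```

>>> arm_command --moves '[[[0.0003,0,-0.0001],[0,0,0],0.03],[[0.0005,0,-0.0002],[0,0,0],0.03],[[0.0005,0,-0.0002],[0,0,0],0.03],[[0.0005,0,-0.0002],[0,0,0],0.03],[[0.0005,0,-0.0002],[0,0,0],0.03]]'

```text
time: 24.75
tool_pos: [0.5099, 0.0412, 0.0526]
tool_rot: [3.141, 0.301, -0.204]
contact_force: [-9.6, 1.3, 3.9]
opening: 0.0376
grip_force: 55.0
```

Run:
```python
from h import *
show()
```

```text
Xm 490.80 Ym 144.16 z 52.63 mm yaw -0.2041 pitch 0.3011 roll -0.0002  F [-9.6 -0.6  3.9] T [ 0.24   1.769 -0.012] grip 54.99511241912842 0.03759262990647095
```

>>> arm_command --moves '[[[0.0003,0,-0.0001],[0,0,0],0.03],[[0.0005,0,-0.0002],[0,0,0],0.03],[[0.0005,0,-0.0002],[0,0,0],0.03],[[0.0005,0,-0.0002],[0,0,0],0.03],[[0.0005,0,-0.0002],[0,0,0],0.03]]'

```text
time: 25.25
tool_pos: [0.5103, 0.0412, 0.0527]
tool_rot: [3.141, 0.301, -0.204]
contact_force: [-8.8, 1.7, 2.7]
opening: 0.0377
grip_force: 55.0
```

Run:
```python
from h import *
show()
```

```text
Xm 491.24 Ym 144.18 z 52.65 mm yaw -0.2041 pitch 0.3013 roll -0.0002  F [-9.  -0.2  2.7] T [ 0.258  1.756 -0.024] grip 54.995094537734985 0.03773914051505112
```

>>> arm_command --moves '[[[0.0003,0,-0.0001],[0,0,0],0.03],[[0.0005,0,-0.0002],[0,0,0],0.03],[[0.0005,0,-0.0002],[0,0,0],0.03],[[0.0005,0,-0.0002],[0,0,0],0.03],[[0.0005,0,-0.0002],[0,0,0],0.03]]'

```text
time: 25.75
tool_pos: [0.5104, 0.0411, 0.0527]
tool_rot: [3.141, 0.302, -0.204]
contact_force: [-10.5, 2.5, 3.7]
opening: 0.0378
grip_force: 55.0
```

Run:
```python
from h import *
show()
```

```text
Xm 491.36 Ym 144.15 z 52.71 mm yaw -0.2040 pitch 0.3023 roll -0.0002  F [-10.8   0.3   3.7] T [ 0.363  1.979 -0.039] grip 54.995099902153015 0.03777309141652457
```

```bash
cat >> h.py <<'E'
def lev(ps,L=46.,h=22.,dx=0,dz=0):
    "rows for one call: pitch from ps[0] through ps[1:], pivot on upper toe corner x, toe edge z"
    X=lambda p:-L*np.cos(p)+(h-10)*np.sin(p); Z=lambda p:L*np.sin(p)+h*np.cos(p)
    p0=ps[0]
    for k,p in enumerate(ps[1:]):
        f=(k+1)/(len(ps)-1); x=X(p)-X(p0)+dx*f; z=Z(p)-Z(p0)+dz*f
        print('tool x %.2f z %.2f mm  turn y %.3f'%(x*np.cos(p0)-z*np.sin(p0),-x*np.sin(p0)-z*np.cos(p0),p0-p))
E
python3 - <<'E'
from h import *
lev([.297,.28,.26,.24,.22,.20],dx=.4);lev([.2,.18,.16,.14,.12,.1]);lev([.1,.08,.06,.04,.02,0])
E
```

```text
tool x -0.14 z 0.71 mm  turn y 0.017
tool x -0.29 z 1.57 mm  turn y 0.037
tool x -0.42 z 2.43 mm  turn y 0.057
tool x -0.54 z 3.29 mm  turn y 0.077
tool x -0.63 z 4.17 mm  turn y 0.097
tool x -0.24 z 0.89 mm  turn y 0.020
tool x -0.46 z 1.78 mm  turn y 0.040
tool x -0.66 z 2.68 mm  turn y 0.060
tool x -0.84 z 3.59 mm  turn y 0.080
tool x -1.00 z 4.51 mm  turn y 0.100
tool x -0.23 z 0.90 mm  turn y 0.020
tool x -0.45 z 1.82 mm  turn y 0.040
tool x -0.64 z 2.74 mm  turn y 0.060
tool x -0.82 z 3.67 mm  turn y 0.080
tool x -0.97 z 4.60 mm  turn y 0.100
```

>>> arm_command --moves '[[[-0.0001,0,0.0007],[0,0.017,0],0.03],[[-0.0003,0,0.0016],[0,0.037,0],0.03],[[-0.0004,0,0.0024],[0,0.057,0],0.03],[[-0.0005,0,0.0033],[0,0.077,0],0.03],[[-0.0006,0,0.0042],[0,0.097,0],0.03]]'

```text
time: 26.25
tool_pos: [0.5081, 0.0416, 0.0488]
tool_rot: [3.141, 0.206, -0.204]
contact_force: [-12.8, 2.5, 6.2]
opening: 0.0374
grip_force: 55.0
```

Run:
```python
from h import *
show()
```

```text
Xm 488.95 Ym 144.15 z 48.78 mm yaw -0.2040 pitch 0.2056 roll -0.0003  F [-13.   -0.2   6.2] T [ 0.418  2.353 -0.02 ] grip 54.99606192111969 0.03740191843785839
```

>>> arm_command --moves '[[[-0.0001,0,0.0004],[0,0.01,0],0.03],[[-0.0002,0,0.0009],[0,0.02,0],0.03],[[-0.0002,0,0.0009],[0,0.02,0],0.03],[[-0.0002,0,0.0009],[0,0.02,0],0.03],[[-0.0002,0,0.0009],[0,0.02,0],0.03]]'

```text
time: 26.75
tool_pos: [0.5075, 0.0417, 0.048]
tool_rot: [3.141, 0.187, -0.204]
contact_force: [-11.5, 2.3, 6.3]
opening: 0.0374
grip_force: 55.0
```

Run:
```python
from h import *
show()
lev([.18,.17,.16,.15])
```

```text
Xm 488.39 Ym 144.15 z 47.98 mm yaw -0.2040 pitch 0.1868 roll -0.0003  F [-11.7  -0.1   6.3] T [ 0.486  2.426 -0.064] grip 54.99629259109497 0.03744804913167161
tool x -0.12 z 0.44 mm  turn y 0.010
tool x -0.24 z 0.89 mm  turn y 0.020
tool x -0.35 z 1.34 mm  turn y 0.030
```

>>> arm_command --moves '[[[-0.0001,0,0.0004],[0,0.01,0],0.03],[[-0.0002,0,0.0009],[0,0.02,0],0.03],[[-0.0002,0,0.0009],[0,0.02,0],0.03],[[-0.0002,0,0.0009],[0,0.02,0],0.03],[[-0.0002,0,0.0009],[0,0.02,0],0.03]]'

```text
time: 27.25
tool_pos: [0.5071, 0.0418, 0.0471]
tool_rot: [3.141, 0.167, -0.204]
contact_force: [-12.2, 2.5, 6.9]
opening: 0.0378
grip_force: 55.0
```

Run:
```python
from h import *
show()
```

```text
Xm 487.97 Ym 144.16 z 47.13 mm yaw -0.2040 pitch 0.1668 roll -0.0003  F [-12.5  -0.1   6.9] T [0.423 2.414 0.011] grip 54.99646782875061 0.03776682578620733
```

>>> arm_command --moves '[[[-0.0001,0,0.0004],[0,0.01,0],0.03],[[-0.0002,0,0.0009],[0,0.02,0],0.03],[[-0.0004,0,0.0014],[0,0.03,0],0.03],[[-0.0004,0,0.0014],[0,0.03,0],0.03],[[-0.0004,0,0.0014],[0,0.03,0],0.03]]'

```text
time: 27.75
tool_pos: [0.5064, 0.042, 0.0458]
tool_rot: [3.141, 0.137, -0.204]
contact_force: [-13.8, 2.9, 7.5]
opening: 0.0374
grip_force: 55.0
```

Run:
```python
from h import *
show();lev([.13,.12,.11,.1,.09])
```

```text
Xm 487.29 Ym 144.17 z 45.81 mm yaw -0.2040 pitch 0.1367 roll -0.0004  F [-14.1   0.1   7.5] T [ 0.447  2.469 -0.008] grip 54.99672532081604 0.03737869946111482
tool x -0.12 z 0.45 mm  turn y 0.010
tool x -0.23 z 0.90 mm  turn y 0.020
tool x -0.34 z 1.35 mm  turn y 0.030
tool x -0.45 z 1.81 mm  turn y 0.040
```

>>> arm_command --moves '[[[-0.0001,0,0.0004],[0,0.01,0],0.03],[[-0.0003,0,0.0008],[0,0.02,0],0.03],[[-0.0004,0,0.0012],[0,0.03,0],0.03],[[-0.0005,0,0.0016],[0,0.04,0],0.03],[[-0.0005,0,0.0016],[0,0.04,0],0.03]]'

```text
time: 28.25
tool_pos: [0.5058, 0.0421, 0.0441]
tool_rot: [3.141, 0.096, -0.204]
contact_force: [-12.2, 2.7, 5.8]
opening: 0.0372
grip_force: 55.0
```

Run:
```python
from h import *
show();lev([.09,.08,.07,.06,.05])
```

```text
Xm 486.59 Ym 144.18 z 44.12 mm yaw -0.2039 pitch 0.0962 roll -0.0004  F [-12.5   0.2   5.8] T [ 0.419  2.322 -0.028] grip 54.99649465084076 0.03719142490339804
tool x -0.12 z 0.45 mm  turn y 0.010
tool x -0.23 z 0.91 mm  turn y 0.020
tool x -0.34 z 1.36 mm  turn y 0.030
tool x -0.45 z 1.82 mm  turn y 0.040
```

>>> arm_command --moves '[[[-0.0001,0,0.0004],[0,0.01,0],0.03],[[-0.0002,0,0.0009],[0,0.02,0],0.03],[[-0.0003,0,0.0013],[0,0.03,0],0.03],[[-0.0004,0,0.0018],[0,0.04,0],0.03],[[-0.0004,0,0.0018],[0,0.04,0],0.03]]'

```text
time: 28.75
tool_pos: [0.5051, 0.0422, 0.0423]
tool_rot: [3.141, 0.056, -0.204]
contact_force: [-12.8, 2.6, 6.9]
opening: 0.0378
grip_force: 55.0
```

Run:
```python
from h import *
show();lev([.05,.04,.03,.02,.01])
```

```text
Xm 485.97 Ym 144.17 z 42.31 mm yaw -0.2039 pitch 0.0562 roll -0.0004  F [-13.1  -0.1   6.9] T [ 0.427  2.402 -0.028] grip 54.996623396873474 0.037794702900676186
tool x -0.12 z 0.46 mm  turn y 0.010
tool x -0.23 z 0.91 mm  turn y 0.020
tool x -0.34 z 1.37 mm  turn y 0.030
tool x -0.44 z 1.84 mm  turn y 0.040
```

>>> arm_command --moves '[[[-0.0001,0,0.0004],[0,0.01,0],0.03],[[-0.0002,0,0.0009],[0,0.02,0],0.03],[[-0.0003,0,0.0013],[0,0.03,0],0.03],[[-0.0004,0,0.0018],[0,0.04,0],0.03],[[-0.0004,0,0.0018],[0,0.04,0],0.03]]'

```text
time: 29.25
tool_pos: [0.5047, 0.0423, 0.0405]
tool_rot: [3.141, 0.016, -0.204]
contact_force: [-12.8, 3.0, 7.5]
opening: 0.0377
grip_force: 55.0
```

Run:
```python
from h import *
show()
```

```text
Xm 485.47 Ym 144.17 z 40.51 mm yaw -0.2040 pitch 0.0161 roll -0.0004  F [-13.1   0.3   7.5] T [ 0.46   2.393 -0.016] grip 54.99661445617676 0.03765508644352786
```

>>> arm_command --moves '[[[0,0,0.0002],[0,0.005,0],0.03],[[-0.0001,0,0.0004],[0,0.01,0],0.03],[[-0.0001,0,0.0004],[0,0.01,0],0.03],[[-0.0001,0,0.0004],[0,0.01,0],0.03],[[-0.0001,0,0.0004],[0,0.01,0],0.03]]'

```text
time: 29.75
tool_pos: [0.5045, 0.0423, 0.0401]
tool_rot: [3.141, 0.007, -0.204]
contact_force: [-13.8, 4.1, 8.2]
opening: 0.0376
grip_force: 55.0
```

Run:
```python
from h import *
show()
```

```text
Xm 485.29 Ym 144.15 z 40.07 mm yaw -0.2041 pitch 0.0068 roll -0.0004  F [-14.3   1.2   8.2] T [ 0.585  2.423 -0.043] grip 54.996777176856995 0.03759759871890806
```

>>> arm_command --moves '[[[0,0,0.0002],[0,0.004,0],0.03],[[-0.0001,0,0.0003],[0,0.007,0],0.03],[[-0.0001,0,0.0003],[0,0.007,0],0.03],[[-0.0001,0,0.0003],[0,0.007,0],0.03],[[-0.0001,0,0.0003],[0,0.007,0],0.03]]'

```text
time: 30.25
tool_pos: [0.5044, 0.0424, 0.0399]
tool_rot: [3.141, -0.0, -0.204]
contact_force: [-14.2, 2.8, 9.5]
opening: 0.0379
grip_force: 55.0
```

Run:
```python
from h import *
show()
```

```text
Xm 485.24 Ym 144.16 z 39.89 mm yaw -0.2041 pitch -0.0003 roll -0.0004  F [-14.5  -0.1   9.5] T [ 0.495  2.564 -0.046] grip 54.996986389160156 0.037947304498814505
```

>>> arm_command --moves '[[[0,0,0.0002],[0,0.004,0],0.03],[[-0.0001,0,0.0004],[0,0.008,0],0.03],[[-0.0001,0,0.0004],[0,0.008,0],0.03],[[-0.0001,0,0.0004],[0,0.008,0],0.03],[[-0.0001,0,0.0004],[0,0.008,0],0.03]]'

```text
time: 30.75
tool_pos: [0.5045, 0.0423, 0.0399]
tool_rot: [3.141, -0.009, -0.204]
contact_force: [-13.6, 2.9, 13.2]
opening: 0.0376
grip_force: 55.0
```

Run:
```python
from h import *
show()
```

```text
Xm 485.32 Ym 144.16 z 39.86 mm yaw -0.2041 pitch -0.0088 roll -0.0003  F [-13.9   0.1  13.2] T [ 0.557  2.887 -0.032] grip 54.99798059463501 0.03763092951217957
```

>>> arm_command --moves '[[[0,0,0],[0,0,0],0.045],[[0,0,0],[0,0,0],0.045],[[0,0,0],[0,0,0],0.045],[[0,0,-0.0005],[0,0,0],0.045],[[0,0,-0.001],[0,-0.008,0],0.045]]'

```text
time: 31.25
tool_pos: [0.5077, 0.0417, 0.0407]
tool_rot: [-3.141, -0.007, -0.204]
contact_force: [-0.4, -0.8, -0.6]
opening: 0.0451
grip_force: 0.0
```

Run:
```python
from h import *
show()
```

```text
Xm 488.62 Ym 144.15 z 40.70 mm yaw -0.2041 pitch -0.0073 roll 0.0001  F [-0.2 -0.8 -0.6] T [ 0.04   0.19  -0.018] grip 0.0 0.04509000408146969
```

>>> arm_command --moves '[[[0,0,-0.005],[0,0,0],0.045],[[0,0,-0.015],[0,0,0],0.045],[[0,0,-0.03],[0,0,0],0.045],[[0,0,-0.06],[0,0,0],0.045],[[0,0,-0.1],[0,0,0],0.045]]'

```text
time: 31.75
tool_pos: [0.5058, 0.0419, 0.1412]
tool_rot: [3.141, -0.004, -0.204]
contact_force: [0.7, -0.0, 0.5]
opening: 0.0448
grip_force: 0.0
```

>>> arm_command --moves '[[[-0.03,0,-0.03],[0,0,0],0.045],[[-0.06,0.03,-0.06],[0,0,0],0.045],[[-0.09,0.07,-0.09],[0,0,0],0.045],[[-0.1,0.11,-0.11],[0,0,0],0.045],[[-0.1,0.15,-0.11],[0,0,0],0.045]]'

```text
time: 32.25
tool_pos: [0.3771, -0.0853, 0.2536]
tool_rot: [3.14, -0.014, -0.202]
contact_force: [0.9, -0.3, 0.0]
opening: 0.0449
grip_force: 0.0
```

>>> arm_command --moves '[[[0,0.04,0],[0,0,0],0.045],[[0,0.08,0],[0,0,0],0.045],[[0,0.12,0],[0,0,0],0.045],[[0,0.12,0],[0,0,0],0.045],[[0,0.12,0],[0,0,0],0.045]]'

```text
time: 32.75
tool_pos: [0.3531, -0.2024, 0.2503]
tool_rot: [-3.141, -0.007, -0.207]
contact_force: [-0.5, 0.7, -0.2]
opening: 0.0452
grip_force: 0.0
```

Run:
```python
from h import *
show()
t=robot.read_camera('top'); s=robot.read_camera('scene'); np.save('pics/top9.npy',t); np.save('pics/scene9.npy',s)
R=lambda im,b: cv2.resize(im[b[1]:b[3],b[0]:b[2]],(390,390),interpolation=cv2.INTER_CUBIC)
o=np.hstack([R(t,(215,145,300,230)),R(s,(250,155,330,235))]); cv2.imwrite('pics/c6.png',o[:,:,::-1])
hsv=cv2.cvtColor(t,cv2.COLOR_RGB2HSV); H,S,V=[hsv[...,i] for i in range(3)]
# compare coloured stripe positions along the pack
for n,m in (('orange',(S>100)&(H<25)&(V>90)),('white',(V>150)&(S<60)),('blue',(S>100)&(H>95)&(H<130)&(V>60))):
    k,l,st,c=cv2.connectedComponentsWithStats(m[165:215,255:290].astype(np.uint8))
    for i in range(1,k):
        if st[i,4]>6:
            w=on_plane('top',*(c[i]+[255,165]),.060); print(n,st[i,4],(c[i]+[255,165]).round(1),'Xm %.1f Ym %.1f'%(XM@w[:2]*1e3,YM@w[:2]*1e3))
```

```text
Xm 386.86 Ym -126.31 z 250.35 mm yaw -0.2067 pitch -0.0074 roll 0.0003  F [-0.6  0.6 -0.2] T [-0.01   0.19   0.011] grip 0.0 0.045192982687557476
orange 14 [263.1 203.6] Xm 445.9 Ym 145.7
white 374 [261.8 180.7] Xm 515.7 Ym 167.7
white 288 [277.9 194.9] Xm 483.3 Ym 106.9
white 131 [265.5 195.9] Xm 471.4 Ym 144.5
blue 14 [270.8 180.1] Xm 523.9 Ym 140.3
blue 39 [267.6 186.9] Xm 500.6 Ym 144.8
```

View pics/c6.png

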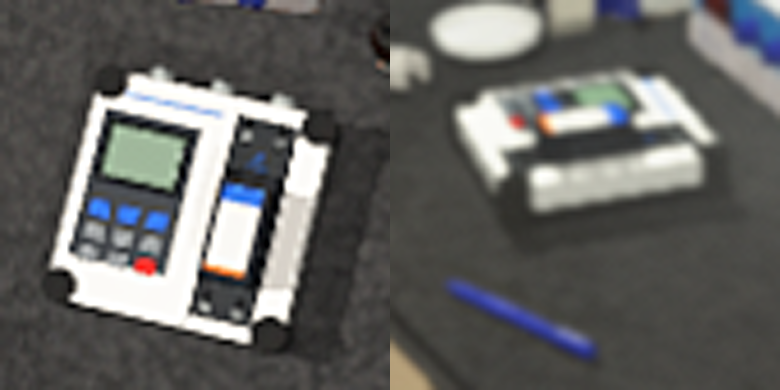

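c6: the pack lies flat in the bay, label at full (265.5,196), blue toward the toe and orange toward the heel. Its label is about 7 mm heelward of the pressed position, matching the expected spring-back under the catch. The pen and dish are unmoved, and the arm is clear.

```bash
python3 -c "
from cell import robot
print(robot.hand_in())"
```

```text
the job is handed in; nothing more can be done
None
```

The battery pack is in the meter's bay and the job is handed in: it lies flat and sprang back about 7 mm on release, as it should to lock under the heel catch; the highest force I read while seating it was about 19 N.

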